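# Load a tea tin into the sloping feeder

### The job

Take the round tea tin out of the green tray, lay it flat in the wide upper end of the sloping feeder chute and let go of it there. Then push it down the chute until it beds against the red spring stop, pressing with about 8 N for half a second so that the stop is felt to give, and never ramming the stop (16 N trips it). Leave the tin lying flat against the stop, and leave the jar, the cup and the flask where they stand.

Things in the scene. Friction and masses are not known exactly. Their poses are not given: they have to be found in the camera images.
- tin_mid (a point): Centre (half-way up) of the closed steel tea tin with a yellow band round its lid: a plain upright cylinder, 52 mm in diameter, 34 mm high, about 140 g; z is its axis. It starts upright in the green tray, on the tray's floor. To be gripped across its diameter. It does not slide down the chute by itself: friction holds it on the slope.
- tray: Green plastic tier, fixed: 200 x 200 mm, rim 28 mm above the counter, inner floor 12 mm above the counter, a round peg (16 mm across, 34 mm high) at each corner. Origin: centre of its underside, on the counter; x and y run along its sides, z is up.
- chute: White feeder chute with aluminium side walls, fixed. Origin: centre of its base's underside, on the counter; x level, towards the downhill end; z up. Its floor, 270 mm long, slopes down towards +x at 14 degrees; its middle is 58 mm above the origin. Walls 22 mm high above the floor; top and uphill end open. Channel 56 mm wide; the upper 95 mm flare to 80 mm at the uphill end.
- lay (a point): Point in the middle of the chute's wide upper end, 17 mm out from the sloping floor (as high as the centre of the tin lying there): where the tin's centre may be when it is laid down. 160 mm uphill of the stop_mark point, 67 mm downhill of the floor's upper end.
- stop_mark (a point): Mid-setting of the red stop plate ('gate', 50 x 30 mm, across the chute's lower end; its x points straight down the slope, z out of the floor): centre of its uphill face, 17 mm out from the floor. The plate is clamped up to 10 mm uphill or downhill of here, not reported. Its spring takes 3 N to start, then yields 1 mm per 6 N. 5 to 12 N seats the tin; 16 N trips it. Tin friction: under 1 N.
- jar: Empty squat glass jar, loose, 72 mm wide, 70 mm high. Origin: centre of its underside. Not to be disturbed.
- cup: Blue melamine cup with a handle, loose, 76 mm wide, 80 mm high. Origin: centre of its underside. Not to be disturbed.
- flask: Closed grey push-button pump flask, loose, 110 mm wide, 252 mm high. Origin: centre of its underside. Not to be disturbed.

How it is judged:
By the outcome, as a careful person would: the job done as asked, in the order asked, and still so for the second after the job is handed in, with the robot touching nothing.
It also fails if it takes over 59 s, if anything falls off the work surface, if the arm or the gripper's body presses on something with over 40 N, if the wrist force passes 120 N, or if a joint passes its speed limit or range.

### The arm

A 6-joint arm with a two-finger parallel gripper is mounted at the origin on the work surface. World frame = base frame: x ahead of the robot, y to its left, z up, the work surface at z = 0. Lengths are in m, angles in rad, forces in N, time in s.
With the tool pointing down it reaches from about 0.35 to 0.775 m from the base axis. Payload 5.5 kg.
Tool frame: the origin (TCP) lies at the very end of the fingers, on their centre line; the grasp point (between the pads) lies 19 mm behind it (env.grip_point_offset is the distance from the TCP to the grasp point, in m); z points along the fingers, y is the line along which they close (so a half turn about z gives the same grasp; the last joint's range is limited). The gripper opens to 85 mm and grips with 20 to 120 N. Pads are 22 mm wide; open, the fingers measure 114 mm over their backs; the gripper's body (76 mm by 85 mm) begins 54 mm behind the grasp point. The pads swing forward as they close: fully open they stand 13 mm farther back than shut.
Start: joints at [1.15, 0.313, 0.046, 1.304, 0, 1.431], TCP at [0.159, 0.553, 0.231] pointing down, gripper open.
Joint ranges: [-2.76, 2.76], [-0.86, 1.69], [-1.03, 1.26], [-2.2, 2.34], [-1.47, 1.5], [-3.14, 3.14]. Speed limits (rad/s): [2.57, 2.57, 3.14, 3.14, 3.14, 3.14].

### API

Orientations are given as a unit quaternion [w, x, y, z].
In Python, from workcell import sensors, imaging, workorder, env gives the robot as it stands.
- The arm moves only by the shell command python3 -m handwheel 'ROWS' [FORCE]. ROWS is JSON, a list of rows, each a list of 5 numbers: the shift along the tool's x, y, z in mm, then the turn about the tool's z in rad, then the opening, from 0 (shut) to 1 (fully open). A call has 1 to 8 rows; each row is the pose to reach, as a shift and turn from the pose commanded when the call began, along the tool's axes at that moment; what a row does not reach only later rows make up. A row lasts 1/10 s, in which the tool goes at most 50 mm and 8.59 degrees, less where a joint would pass 70% of its speed; a pose out of reach is approached as far as the arm can. A call with a gripper value outside its range is refused whole. The fingers move at their own pace and stop on an object; FORCE is the grip in N (left out, the last holds). Time passes only in rows, so rows that repeat a pose let the fingers close. It gives the time, the measured TCP pose, the force, the opening and the grip force at its end, in the units of the state.
- sensors.get_state(): the state, without advancing time (a new reading comes with each control period).
- imaging.read_camera(name): name is "scene" or "top" or "wrist"; returns a dict with "color" (480x640x3 uint8, blue, green, red), "z_map" (480x640 float32, m along the optical axis (not along the pixel's ray), 0 where there is no reading), "fx", "fy", "cx", "cy" (pixels), "k1" (the pictures are not rectified: a ray, as slopes to the right and down, at radius r is drawn at 1 + k1 r^2 times it, then the intrinsics apply), "xyz" and "rotation" of the camera in the world. Camera axes: x right, y down, z forward; pixel columns grow to the right and rows downward; lengths in m; the calibration is good to about 2 mm. A picture is of the moment at which its call begins.
- workorder.hand_in(): hands the job in; it is judged then, once.
The state is a dict: "clock": time; "joint_pos": joint angles; "qvel": joint speeds; "tau": joint torques, N m; "tcp_pos": TCP position; "orientation": TCP orientation; "wrist_force": force on the tool from outside, world axes, zero at the start; "ft_torque": the same for the moment, N m; "finger_gap": finger opening in m; "grip_force": force on a finger pad.
Only numpy, scipy, OpenCV 4.12 (cv2) and the standard library are available. Lean on these libraries where they do the work, as an engineer would, in place of code of your own. Each camera call takes 0.05 s, during which the arm holds its last target. There are 200 camera calls.

## Working session

There is one attempt and no reset: what is moved stays moved. The work goes in short steps, Python scripts to look and compute and a shell command to move; the robot and the scene stay as the last step left them, time stands still between calls to the robot, and variables do not carry over. Pictures are saved under pics/ and viewed, at most 10 in all, crops included, and the job is handed in when it is done.

```bash
mkdir -p pics; ls
cat > h.py <<'E'
import numpy as np, cv2
from scipy.spatial.transform import Rotation as R
from workcell import sensors, imaging, workorder, env
def cam(n):
    c=imaging.read_camera(n); q=np.array(c["rotation"],float)
    c["R"]=q if q.shape==(3,3) else R.from_quat(q[[1,2,3,0]]).as_matrix(); return c
def rays(c,uv):
    uv=np.asarray(uv,float).reshape(-1,2)
    d=np.stack([(uv[:,0]-c["cx"])/c["fx"],(uv[:,1]-c["cy"])/c["fy"]],1); s=d.copy()
    for _ in range(20): s=d/(1+c["k1"]*(s**2).sum(1,keepdims=True))
    return np.c_[s,np.ones(len(s))]@c["R"].T
def plane(c,uv,z):
    r=rays(c,uv); o=np.array(c["xyz"]); return o+r*((z-o[2])/r[:,2])[:,None]
def pts(c,uv):
    uv=np.asarray(uv).astype(int).reshape(-1,2); return np.array(c["xyz"])+rays(c,uv)*c["z_map"][uv[:,1],uv[:,0]][:,None]
def tool():
    s=sensors.get_state(); q=np.array(s["orientation"]); return s,np.array(s["tcp_pos"]),R.from_quat(q[[1,2,3,0]]).as_matrix()
E
python3 - <<'E'
from h import *
for n in ("scene","top"):
    c=cam(n); cv2.imwrite(f"pics/{n}1.png",c["color"]); print(n,c["xyz"],c["R"].round(3).tolist(),c["fx"],c["k1"])
s,p,T=tool(); print(s, T.round(3))
E
```

```text
pics
scene [ 1.2124876  -0.17909784  1.01948852] [[0.098, 0.804, -0.587], [0.995, -0.084, 0.051], [-0.008, -0.589, -0.808]] 516.1523419185972 -0.03155395601296677
top [ 0.35700039 -0.11239292  1.33845687] [[-0.003, -0.99, 0.141], [-1.0, 0.002, -0.003], [0.003, -0.141, -0.99]] 522.6604841342852 -0.01471073654107946
{'clock': 0.1, 'joint_pos': array([1.15038751e+00, 3.13939183e-01, 4.51498007e-02, 1.30361415e+00,
       1.62818103e-05, 1.43125435e+00]), 'qvel': array([-0.00156415, -0.00043634,  0.00316484, -0.00114485,  0.00190278,
        0.00106487]), 'tau': array([ 3.51351351e-03, -4.81725526e+01,  2.99243474e+01,  1.27801191e-02,
       -5.16224418e-05,  1.78416207e-05]), 'tcp_pos': array([0.15917766, 0.55207816, 0.23051354]), 'orientation': array([-2.29885119e-04,  1.39972243e-01,  9.90155102e-01, -7.70062823e-04]), 'wrist_force': array([ 0.19425985, -0.82841813,  0.20693766]), 'ft_torque': array([ 0.02987094,  0.04354144, -0.02762548]), 'grip_force': 0.0, 'finger_gap': 0.0853892242723125} [[-0.961  0.277 -0.001]
 [ 0.277  0.961 -0.001]
 [ 0.    -0.002 -1.   ]]
```

View pics/scene1.png

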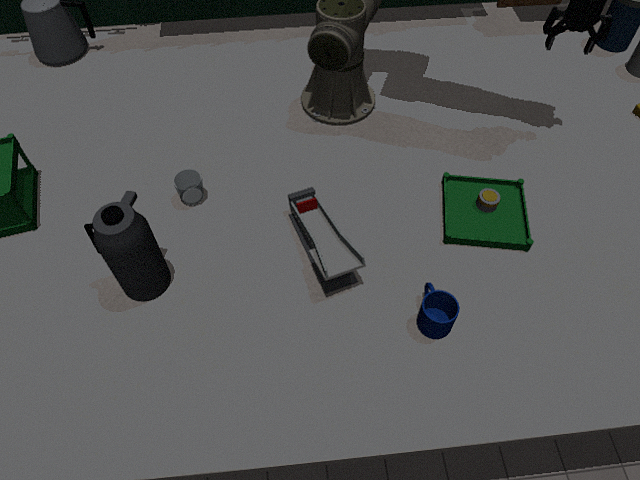

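View pics/top1.png

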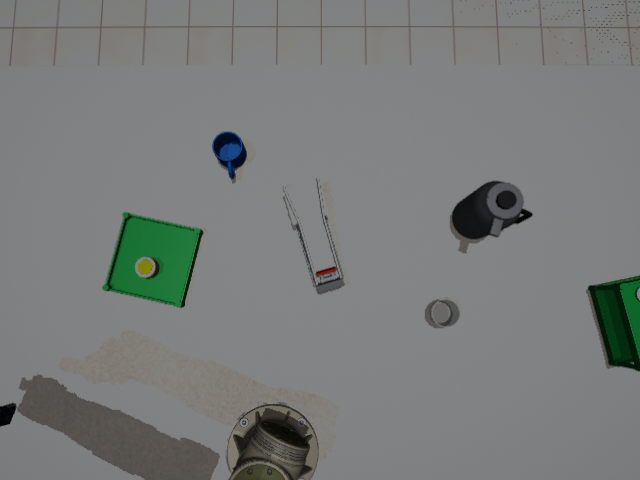

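The pictures show the tin in the tray (top view 146,267; scene view 488,199). The chute runs from its wide end (top 303,186) to the red stop (top 327,272). The cup and jar are well clear. Next I measure.

Run:
```python
from h import *
for n in ("scene","top"):
    c=cam(n); hsv=cv2.cvtColor(c["color"],cv2.COLOR_BGR2HSV)
    for nm,lo,hi,z in (("yellow",(22,120,60),(35,255,255),.046),("red",(0,150,60),(6,255,255),.0)):
        m=cv2.inRange(hsv,lo,hi); k,l,st,ce=cv2.connectedComponentsWithStats(m)
        for i in range(1,k):
            if st[i,4]>40:
                v,u=np.where(l==i); d=pts(c,np.c_[u,v]); print(n,nm,st[i],ce[i].round(1),plane(c,ce[i],z).round(4),"depth",np.median(d,0).round(4))
    # chute depth points
    u,v=np.meshgrid(np.arange(640),np.arange(480)); P=pts(c,np.c_[u.ravel(),v.ravel()])
    ok=(c["z_map"].ravel()>0)&(P[:,2]>.015)&(P[:,2]<.13)&(P[:,0]>.3)&(P[:,0]<.75)&(P[:,1]>-.25)&(P[:,1]<-.02)
    Q=P[ok]; 
    from scipy.optimize import least_squares
    # fit floor plane robustly: z=a x+b y+d
    f=lambda w:Q[:,0]*w[0]+Q[:,1]*w[1]+w[2]-Q[:,2]
    w=least_squares(f,[.2,0,-.05],loss='cauchy',f_scale=.002).x
    inl=np.abs(f(w))<.004; I=Q[inl]; g=-w[:2]/np.hypot(*w[:2])
    a=I[:,:2]@g; b=I[:,:2]@[-g[1],g[0]]
    print(n,len(Q),inl.sum(),"slope",np.degrees(np.arctan(np.hypot(*w[:2]))),"down dir",g, "w",w)
    print("along",np.percentile(a,[0.5,2,98,99.5]))
    for lo in np.arange(a.min(),a.max(),.03):
        s=(a>=lo)&(a<lo+.03); bb=np.percentile(b[s],[3,97]) if s.sum()>5 else []; print(round(lo,3),s.sum(),np.round(bb,4),np.round(np.mean(bb),4))
```

```text
scene yellow [483 190  14  11 123] [489.3 195.4] [[0.448  0.3172 0.046 ]] depth [0.4472 0.3171 0.0458]
scene 3352 1985 slope 13.659989633623443 down dir [-0.95277212 -0.30368617] w [ 0.23155606  0.07380608 -0.05667419]
along [-0.60333316 -0.60136174 -0.38544687 -0.37882875]
-0.606 396 [0.2224 0.3078] 0.2651
-0.576 355 [0.2273 0.3068] 0.267
-0.546 312 [0.2301 0.3061] 0.2681
-0.516 241 [0.2315 0.3018] 0.2667
-0.486 207 [0.2309 0.2917] 0.2613
-0.456 187 [0.2312 0.2913] 0.2612
-0.426 182 [0.2298 0.2907] 0.2603
-0.396 97 [0.2296 0.2902] 0.2599
-0.366 8 [0.2769 0.2901] 0.2835
top yellow [138 260  14  14 160] [144.5 266.6] [[0.4474 0.3167 0.046 ]] depth [0.4466 0.3165 0.0459]
top red [316 267  21   9  61] [326.  271.3] [[ 0.4377 -0.1331  0.    ]] depth [ 0.4341 -0.132   0.0665]
top 3447 2162 slope 13.745746484185123 down dir [-0.96305374 -0.2693093 ] w [ 0.23558198  0.06587838 -0.05861859]
along [-0.60774674 -0.60487815 -0.376936   -0.36755649]
-0.609 360 [0.198  0.2865] 0.2423
-0.579 375 [0.198  0.2875] 0.2428
-0.549 357 [0.1982 0.2869] 0.2425
-0.519 258 [0.216  0.2705] 0.2432
-0.489 235 [0.2178 0.2705] 0.2441
-0.459 220 [0.218  0.2708] 0.2444
-0.429 239 [0.2186 0.2707] 0.2446
-0.399 103 [0.2178 0.2722] 0.245
-0.369 15 [0.2188 0.2723] 0.2456
```

```bash
python3 -m handwheel '[[-342,-146,0,0,1],[-342,-146,0,0,1],[-342,-146,0,0,1],[-342,-146,0,0,1],[-342,-146,60,0,1],[-342,-146,100,0,1],[-342,-146,100,0,1],[-342,-146,100,0,1]]' 30; python3 -m handwheel '[[0,0,0,0,1],[0,0,0,0,1]]'
python3 - <<'E'
from h import *
c=cam("wrist"); cv2.imwrite("pics/w1.png",c["color"]); s,p,T=tool(); print(p,T.round(3).tolist(),s["joint_pos"].round(2),c["xyz"])
m=cv2.inRange(cv2.cvtColor(c["color"],cv2.COLOR_BGR2HSV),(22,120,60),(35,255,255)); k,l,st,ce=cv2.connectedComponentsWithStats(m)
i=1+st[1:,4].argmax(); x=plane(c,ce[i],.046)[0]; print(st[i],ce[i],x,"tool shift mm",(T.T@(x-p)*1000).round(1))
E
```

```text
clock: 1.0
tcp_pos: [0.4487, 0.3162, 0.1305]
orientation: [0.0, 0.14, 0.99, 0.0]
wrist_force: [0.4, 0.3, -0.0]
finger_gap: 0.0854
grip_force: 0.0
clock: 1.2
tcp_pos: [0.4473, 0.3164, 0.1303]
orientation: [-0.001, 0.141, 0.99, -0.001]
wrist_force: [-1.0, -0.3, 0.4]
finger_gap: 0.0851
grip_force: 0.0
[0.44723254 0.31739159 0.13130442] [[-0.961, 0.278, -0.001], [0.278, 0.961, 0.0], [0.001, -0.0, -1.0]] [ 0.47  0.31 -0.21  1.05  0.    0.75] [0.38323371 0.3351014  0.27410661]
[ 297  220   52   51 2074] [322.4710704  244.96432015] [0.44603002 0.31777311 0.046     ] tool shift mm [ 1.2  0.1 85.3]
```

View pics/w1.png

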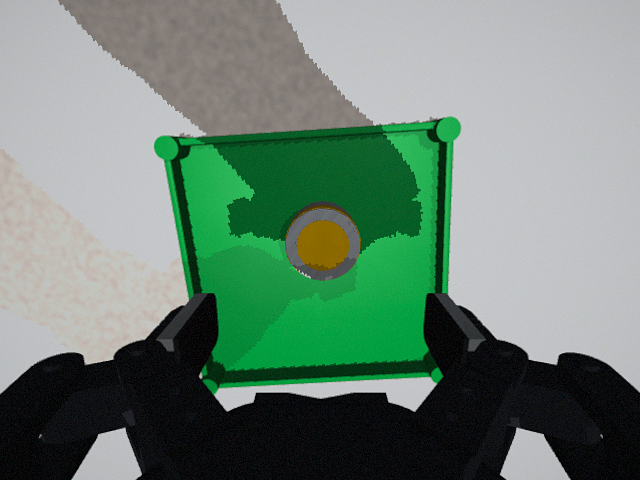

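The tin sits at (322,245), centred between the fingers. I'll descend and grip it.

```bash
python3 -m handwheel '[[1,0,45,0,1],[1,0,80,0,1],[1,0,105,0,1],[1,0,113,0,1],[1,0,113,0,1],[1,0,113,0,0.4],[1,0,113,0,0.4],[1,0,113,0,0.4]]' 40; python3 -m handwheel '[[0,0,0,0,0.4],[0,0,0,0,0.4],[0,0,0,0,0.4],[0,0,0,0,0.4],[0,0,0,0,0.4],[0,0,0,0,0.4]]'
```

```text
clock: 2.05
tcp_pos: [0.4478, 0.3186, 0.0204]
orientation: [0.001, 0.14, 0.99, 0.001]
wrist_force: [-1.3, -0.2, 4.0]
finger_gap: 0.0508
grip_force: 41.0
clock: 2.65
tcp_pos: [0.4478, 0.3186, 0.0204]
orientation: [0.001, 0.14, 0.99, 0.001]
wrist_force: [-1.4, 1.1, 5.9]
finger_gap: 0.051
grip_force: 41.2
```

```bash
python3 -m handwheel '[[0,0,-40,0,0.4],[0,0,-90,0,0.4],[0,0,-140,0,0.4],[0,0,-170,0,0.4],[0,0,-170,0,0.4]]'; python3 -m handwheel '[[-28,-41,0,0.12,0.4],[-56,-82,0,0.24,0.4],[-84,-123,0,0.36,0.4],[-112,-164,0,0.5,0.4],[-140,-205,0,0.63,0.4],[-168,-246,0,0.76,0.4],[-196,-287,0,0.89,0.4],[-220,-322,0,1.01,0.4]]';  python3 - <<'E'
from h import *
s,p,T=tool(); print(p,T.round(3).tolist(),s["joint_pos"].round(2),s["grip_force"], T.T@(np.array([.5825,-.0894,p[2]])-p)*1000)
E
```

```text
clock: 3.15
tcp_pos: [0.4496, 0.3193, 0.1947]
orientation: [0.005, 0.14, 0.99, 0.003]
wrist_force: [-0.1, -0.0, -1.5]
finger_gap: 0.0506
grip_force: 42.6
clock: 3.95
tcp_pos: [0.5686, -0.0552, 0.1875]
orientation: [-0.0, 0.604, 0.797, -0.0]
wrist_force: [0.8, -0.4, -1.2]
finger_gap: 0.0509
grip_force: 42.6
[ 0.56860019 -0.05515196  0.18748246] [[-0.27, 0.963, -0.001], [0.963, 0.27, 0.0], [0.0, -0.001, -1.0]] [-0.24  0.32 -0.05  1.2  -0.    1.06] 42.59422481060028 [-3.67297296e+01  4.13037908e+00 -1.45429082e-02]
```

```bash
python3 -m handwheel '[[-37,4,0,0,0.4],[-37,4,0,0,0.4],[-37,4,0,0,0.4],[-37,4,0,0,0.4]]';  python3 - <<'E'
from h import *
c=cam("wrist"); cv2.imwrite("pics/w2.png",c["color"]); s,p,T=tool(); print(p,c["xyz"])
u,v=np.meshgrid(np.arange(640),np.arange(480)); P=pts(c,np.c_[u.ravel(),v.ravel()]); ok=(c["z_map"].ravel()>.05)&(P[:,2]<.125)&(P[:,2]>.02)
L=(P[ok]-p)@T*1000  # tool frame, mm ; z down
zz=P[ok][:,2]
for y in range(-110,90,15):
    s=(abs(L[:,1]-y)<3); print(y, [(int(x),round(float(np.median(zz[s&(abs(L[:,0]-x)<2)])*1000),1)) for x in range(-50,51,4) if (s&(abs(L[:,0]-x)<2)).sum()>3])
E
```

```text
clock: 4.35
tcp_pos: [0.5819, -0.0862, 0.1876]
orientation: [-0.001, 0.601, 0.799, -0.0]
wrist_force: [-0.4, 0.9, -1.6]
finger_gap: 0.0509
grip_force: 42.6
[ 0.58200936 -0.08581852  0.18792237] [ 0.56313596 -0.02231697  0.33137505]
-110 [(-34, 69.4), (-30, 58.3), (-26, 46.7), (-22, 46.7), (-18, 46.8), (-14, 46.7), (-10, 47.0), (-6, 46.9), (-2, 46.6), (2, 46.8), (6, 46.7), (10, 46.9), (14, 46.7), (18, 46.7), (22, 46.8), (26, 69.7), (30, 65.7)]
-95 [(-34, 73.2), (-30, 62.2), (-26, 50.7), (-22, 50.4), (-18, 50.6), (-14, 50.6), (-10, 50.5), (-6, 50.5), (-2, 50.6), (2, 50.4), (6, 50.5), (10, 50.8), (14, 50.6), (18, 50.5), (22, 50.2), (26, 73.3), (30, 69.9)]
-80 [(-34, 76.9), (-30, 66.1), (-26, 54.1), (-22, 54.9), (-18, 54.3), (-14, 54.6), (-10, 54.3), (-6, 54.4), (-2, 54.7), (2, 54.6), (6, 54.4), (10, 54.7), (14, 54.5), (18, 54.4), (22, 54.2), (26, 77.1), (30, 72.2)]
-65 [(-34, 81.0), (-30, 69.4), (-26, 58.2), (-22, 58.0), (-18, 58.2), (-14, 58.2), (-10, 58.1), (-6, 58.5), (-2, 58.5), (2, 57.9), (6, 58.3), (10, 58.3), (14, 58.5), (18, 58.1), (22, 57.9), (26, 80.6), (30, 76.8)]
-50 [(-34, 
[... 1155 characters left out ...]
 (-2, 84.4), (2, 84.4), (6, 84.6), (10, 84.0), (14, 84.3), (18, 84.2), (22, 84.4), (26, 84.4), (30, 84.3), (34, 107.1), (38, 106.7), (42, 84.4), (46, 84.0)]
55 [(-34, 87.9), (-30, 88.2), (-26, 87.9), (-22, 88.1), (-18, 88.3), (-14, 88.2), (-10, 88.2), (-6, 88.0), (-2, 87.9), (2, 88.4), (6, 88.0), (10, 88.1), (14, 88.2), (18, 88.1), (22, 88.3), (26, 88.3), (30, 88.1), (34, 87.8), (38, 110.5), (42, 102.7), (46, 88.0)]
70 [(-42, 92.1), (-38, 91.3), (-34, 91.2), (-30, 91.3), (-26, 91.2), (-22, 91.5), (-18, 91.1), (-14, 91.2), (-10, 91.4), (-6, 91.4), (-2, 91.1), (2, 91.3), (6, 91.4), (10, 91.5), (14, 91.4), (18, 91.1), (22, 91.5), (26, 91.3), (30, 91.5), (34, 91.3), (42, 91.7), (46, 90.5)]
85 []
```

View pics/w2.png

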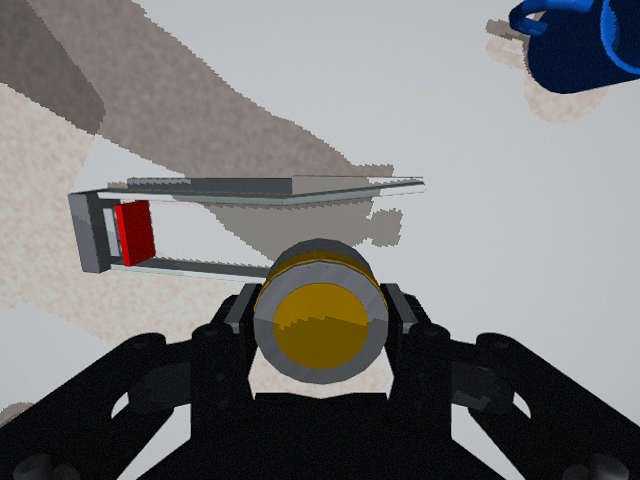

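The chute, its red stop (about 135,232) and the held tin (320,325) are all visible, and depth puts the channel centre at tool x ≈ -2.5 mm. I'll lower the tin.

```bash
python3 -m handwheel '[[-3,1,40,0,0.4],[-3,1,75,0,0.4],[-3,1,90,0,0.4],[-3,1,95,0,0.4],[-3,1,95,0,0.4],[-3,1,95,0,0.4]]'; python3 -m handwheel '[[0,0,1,0,0.4],[0,0,2,0,0.4],[0,0,2,0,0.4]]'
```

```text
clock: 5.0
tcp_pos: [0.5854, -0.0892, 0.0947]
orientation: [0.001, 0.601, 0.799, 0.0]
wrist_force: [0.6, -0.1, -1.2]
finger_gap: 0.0508
grip_force: 42.7
clock: 5.3
tcp_pos: [0.5849, -0.0898, 0.0918]
orientation: [0.0, 0.602, 0.799, 0.0]
wrist_force: [-0.3, -0.5, -1.0]
finger_gap: 0.0511
grip_force: 42.7
```

```bash
python3 -m handwheel '[[0,0,1,0,0.4],[0,0,2,0,0.4],[0,0,2,0,0.4]]'; python3 -m handwheel '[[0,0,0.5,0,0.4],[0,0,1,0,0.4],[0,0,1,0,0.4]]'
```

```text
clock: 5.6
tcp_pos: [0.5844, -0.0897, 0.0891]
orientation: [-0.0, 0.602, 0.799, -0.0]
wrist_force: [-0.3, -0.3, -1.5]
finger_gap: 0.0505
grip_force: 42.7
clock: 5.9
tcp_pos: [0.5846, -0.0897, 0.0884]
orientation: [0.0, 0.602, 0.799, 0.0]
wrist_force: [0.2, -0.1, -1.1]
finger_gap: 0.0509
grip_force: 42.8
```

```bash
python3 -m handwheel '[[0,0,0.5,0,0.4],[0,0,1,0,0.4],[0,0,1,0,0.4]]'
python3 - <<'E'
from h import *
print(sensors.get_state()["wrist_force"].round(1))
E
```

```text
clock: 6.2
tcp_pos: [0.5847, -0.0897, 0.0881]
orientation: [0.0, 0.601, 0.799, 0.0]
wrist_force: [-2.4, -0.6, 4.9]
finger_gap: 0.0508
grip_force: 43.4
[-2.4 -0.6  4.9]
```

```bash
python3 -m handwheel '[[0,0,0,0,0.7],[0,0,0,0,0.85],[0,0,-1,0,1],[0,0,-1,0,1],[0,0,-1,0,1],[0,0,-1,0,1]]'; python3 -m handwheel '[[0,0,-10,0,1],[0,0,-30,0,1],[0,0,-60,0,1],[0,0,-100,0,1],[0,0,-100,0,1],[0,0,-100,0,1]]'
python3 - <<'E'
from h import *
c=cam("wrist"); cv2.imwrite("pics/w3.png",c["color"]); s,p,T=tool(); print(p,T.round(3).tolist(),s["wrist_force"])
hsv=cv2.cvtColor(c["color"],cv2.COLOR_BGR2HSV)
for nm,lo,hi in (("yel",(20,120,50),(35,255,255)),("red",(0,150,60),(6,255,255))):
    l,st,ce=cv2.connectedComponentsWithStats(cv2.inRange(hsv,lo,hi))[1:]
    i=1+st[1:,4].argmax(); v,u=np.where(l==i); L=(pts(c,np.c_[u,v])-p)@T*1000; print(nm,ce[i],np.median(L,0).round(1),np.percentile(L,[2,98],axis=0).round(1).tolist())
    A=np.c_[L[:,:2],np.ones(len(L))]; print(np.linalg.lstsq(A,L[:,2],rcond=None)[0])
E
```

```text
clock: 6.8
tcp_pos: [0.5846, -0.0896, 0.0883]
orientation: [-0.0, 0.602, 0.799, 0.0]
wrist_force: [0.4, 0.7, 0.1]
finger_gap: 0.0855
grip_force: 0.0
clock: 7.4
tcp_pos: [0.5856, -0.0899, 0.1903]
orientation: [0.002, 0.602, 0.799, 0.001]
wrist_force: [-0.6, 0.7, -1.2]
finger_gap: 0.0849
grip_force: 0.0
[ 0.5846272  -0.08966884  0.1887488 ] [[-0.276, 0.961, 0.001], [0.961, 0.276, -0.0], [-0.0, 0.001, -1.0]] [0.58337048 0.34954904 0.33474118]
yel [308.03596059 244.68472906] [ 1.4 -8.  80.3] [[-15.1, -23.9, 76.2], [17.2, 7.6, 84.6]]
[-0.32391939 -0.28813786 77.98880077]
red [131.22818396 225.33903302] [   3.6 -153.2  129.8] [[-21.4, -160.2, 119.1], [26.4, -148.7, 147.4]]
[ -0.07104209  -1.12946803 -42.55548957]
```

View pics/w3.png

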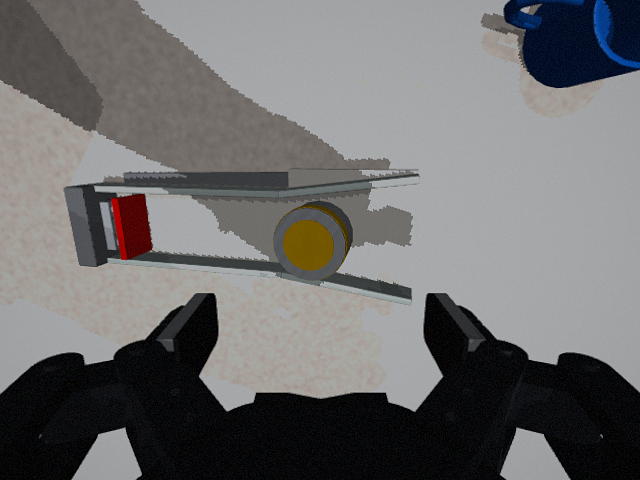

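The tin has been released in the wide end at (308,245), with the stop at (131,225). I'll check its tilt with a robust fit.

Run:
```python
from h import *
from scipy.optimize import least_squares
c=cam("wrist"); s,p,T=tool()
hsv=cv2.cvtColor(c["color"],cv2.COLOR_BGR2HSV); l,st,ce=cv2.connectedComponentsWithStats(cv2.inRange(hsv,(20,120,50),(35,255,255)))[1:]
i=1+st[1:,4].argmax(); print(st[i])
v,u=np.where(cv2.erode((l==i).astype(np.uint8),np.ones((5,5)))>0); u0,v0=308,245
k=(abs(u-u0)<26)&(abs(v-v0)<26); L=(pts(c,np.c_[u,v][k])-p)@T*1000
w=least_squares(lambda w:L@[0,0,1]-w[0]*L[:,0]-w[1]*L[:,1]-w[2],[0,-.25,79],loss='cauchy',f_scale=.5).x
r=L[:,2]-w[0]*L[:,0]-w[1]*L[:,1]-w[2]; print(w,len(L),np.abs(r).mean(),L.mean(0))
# profile of tin + surroundings across x at tin y
u,v=np.meshgrid(np.arange(640),np.arange(480)); Q=(pts(c,np.c_[u.ravel(),v.ravel()])-p)@T*1000; Q=Q[c["z_map"].ravel()>.05]
for y in (-15,-8,0): print(y,[(x,round(float(np.median(Q[(abs(Q[:,1]-y)<2)&(abs(Q[:,0]-x)<1.5)&(Q[:,2]>50)][:,2])),1)) for x in range(-44,45,4)])
```

```text
[ 284  221   52   51 2058]
[ 1.86791807e-03 -2.50316188e-01  7.75147742e+01] 1662 1.2950239331601787 [ 1.09226726 -7.34719581 78.56505735]
-15 [(-44, 116.9), (-40, nan), (-36, nan), (-32, 94.7), (-28, 93.7), (-24, 82.1), (-20, 81.7), (-16, 81.7), (-12, 81.4), (-8, 81.2), (-4, 81.1), (0, 81.3), (4, 81.1), (8, 81.3), (12, 81.6), (16, 81.6), (20, 81.9), (24, 84.4), (28, 117.1), (32, 95.2), (36, 95.0), (40, 116.9), (44, 117.2)]
-8 [(-44, 115.3), (-40, nan), (-36, nan), (-32, 92.8), (-28, nan), (-24, 80.4), (-20, 80.1), (-16, 79.3), (-12, 79.3), (-8, 79.2), (-4, 79.6), (0, 79.2), (4, 79.5), (8, 79.7), (12, 79.4), (16, 79.7), (20, 80.1), (24, 81.0), (28, 114.3), (32, 93.3), (36, 92.6), (40, 115.4), (44, 115.6)]
0 [(-44, 113.0), (-40, nan), (-36, nan), (-32, 90.1), (-28, 91.4), (-24, 78.1), (-20, 78.2), (-16, 77.9), (-12, 77.6), (-8, 77.2), (-4, 77.5), (0, 77.5), (4, 77.4), (8, 77.2), (12, 77.6), (16, 77.9), (20, 78.1), (24, 78.6), (28, 113.4), (32, 114.1), (36, 90.6), (40, 112.5), (44, 113.5)]
  return _methods._mean(a, axis=axis, dtype=dtype,
  ret = ret.dtype.type(ret / rcount)
```

The tin lies flat: the slope fit is 0.25 and there is no sideways tilt. Next I move uphill, turn a quarter and shut the fingers for pushing.

```bash
python3 -m handwheel '[[0,30,0,-0.14,0.5],[0,50,0,-0.28,0],[0,50,0,-0.42,0],[0,50,0,-0.56,0],[0,50,0,-0.7,0],[0,50,0,-0.84,0],[0,50,0,-0.98,0],[0,50,0,-1.12,0]]'; python3 -m handwheel '[[0,0,0,-0.14,0],[0,0,0,-0.28,0],[0,0,0,-0.42,0],[0,0,0,-0.45,0],[0,0,0,-0.45,0]]'
python3 - <<'E'
from h import *
s,p,T=tool(); print(p,T.round(3).tolist(),s["joint_pos"].round(2),s["finger_gap"],s["wrist_force"])
print("lead to old centre", (T.T@(np.array([.5846,-.0897,.1887])-p)*1000).round(1))
E
```

```text
clock: 8.3
tcp_pos: [0.6316, -0.0756, 0.1864]
orientation: [-0.002, 0.082, 0.997, 0.0]
wrist_force: [0.1, 0.1, -0.3]
finger_gap: 0.0005
grip_force: 0.0
clock: 8.8
tcp_pos: [0.6317, -0.0756, 0.1866]
orientation: [-0.001, -0.139, 0.99, 0.001]
wrist_force: [0.9, -0.3, -0.7]
finger_gap: 0.0001
grip_force: 0.0
[ 0.63165481 -0.07563052  0.18659546] [[-0.961, -0.275, -0.003], [-0.275, 0.961, 0.001], [0.003, 0.002, -1.0]] [-0.25  0.45  0.14  1.26  0.   -0.52] 7.361043332170248e-05 [ 0.89751695 -0.28258723 -0.7324083 ]
lead to old centre [49.1 -0.6 -2. ]
```

```bash
python3 -m handwheel '[[0,0,40,0,0],[0,0,75,0,0],[0,0,88,0,0],[0,0,91,0,0],[0,0,91,0,0],[0,0,91,0,0]]'; python3 -m handwheel '[[5,0,1.2,0,0],[10,0,2.5,0,0],[15,0,3.7,0,0],[20,0,5,0,0],[25,0,6.2,0,0],[30,0,7.5,0,0],[35,0,8.7,0,0],[40,0,10,0,0]]'
```

```text
clock: 9.4
tcp_pos: [0.6339, -0.0761, 0.0991]
orientation: [0.001, -0.139, 0.99, -0.0]
wrist_force: [-0.0, -0.3, -0.1]
finger_gap: -0.0007
grip_force: 0.0
clock: 10.2
tcp_pos: [0.5939, -0.087, 0.0873]
orientation: [0.0, -0.139, 0.99, -0.0]
wrist_force: [1.1, -0.1, 1.2]
finger_gap: -0.0001
grip_force: 0.6
```

```bash
python3 -m handwheel '[[5,0,1.2,0,0],[10,0,2.5,0,0],[15,0,3.7,0,0],[20,0,5,0,0],[25,0,6.2,0,0],[30,0,7.5,0,0],[35,0,8.7,0,0],[40,0,10,0,0]]'; python3 -m handwheel '[[4,0,1,0,0],[8,0,2,0,0],[12,0,3,0,0],[16,0,4,0,0],[20,0,5,0,0],[24,0,6,0,0],[28,0,7,0,0],[28,0,7,0,0]]'
python3 - <<'E'
from h import *
c=cam("wrist"); cv2.imwrite("pics/w4.png",c["color"]); s,p,T=tool(); print(p,s["wrist_force"])
hsv=cv2.cvtColor(c["color"],cv2.COLOR_BGR2HSV)
for nm,lo,hi in (("yel",(20,120,50),(35,255,255)),("red",(0,150,60),(6,255,255))):
    l,st,ce=cv2.connectedComponentsWithStats(cv2.inRange(hsv,lo,hi))[1:]
    i=1+st[1:,4].argmax(); v,u=np.where(l==i); L=(pts(c,np.c_[u,v])-p)@T*1000; print(nm,ce[i],st[i],np.median(L,0).round(1),np.percentile(L,[2,98],axis=0).round(1).tolist())
E
```

```text
clock: 11.0
tcp_pos: [0.5552, -0.098, 0.0772]
orientation: [-0.0, -0.139, 0.99, 0.0]
wrist_force: [1.3, -0.0, 0.6]
finger_gap: 0.0003
grip_force: 0.6
clock: 11.8
tcp_pos: [0.5278, -0.1056, 0.07]
orientation: [-0.001, -0.139, 0.99, 0.0]
wrist_force: [0.1, -0.5, -0.0]
finger_gap: -0.0
grip_force: 0.0
[ 0.52811853 -0.10557172  0.07007187] [-0.3203967  -0.3290156  -0.67893867]
yel [322.16170635 216.8470805 ] [ 275  170   95   95 7056] [ 41.6   0.7 -15.3] [[25.9, -15.3, -19.5], [57.3, 16.9, -11.0]]
red [319.89484396  70.97489824] [ 260   51  130   46 4422] [96.1 -0.5  4.1] [[90.3, -22.1, 0.6], [101.9, 24.0, 28.0]]
```

View pics/w4.png

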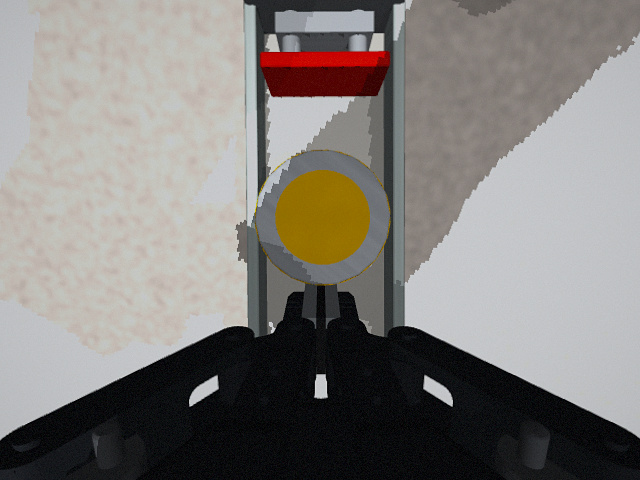

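The tin at (322,217) is about 32 mm from the stop face (bottom edge near row 95), and it is centred. I'll push 24 mm further and then creep.

```bash
python3 -m handwheel '[[4,0,1,0,0],[8,0,2,0,0],[12,0,3,0,0],[16,0,4,0,0],[20,0,5,0,0],[23,0,5.7,0,0],[24,0,6,0,0],[24,0,6,0,0]]'; python3 -m handwheel '[[1,0,0.25,0,0],[2,0,0.5,0,0],[2,0,0.5,0,0]]';  python3 -m handwheel '[[1,0,0.25,0,0],[2,0,0.5,0,0],[2,0,0.5,0,0]]'
```

```text
clock: 12.65
tcp_pos: [0.5054, -0.1123, 0.0643]
orientation: [-0.0, -0.139, 0.99, 0.0]
wrist_force: [-0.3, -0.0, -0.5]
finger_gap: -0.0002
grip_force: 0.0
clock: 12.95
tcp_pos: [0.5038, -0.1128, 0.0638]
orientation: [0.0, -0.139, 0.99, -0.0]
wrist_force: [0.6, 0.5, -0.3]
finger_gap: -0.0002
grip_force: 0.2
clock: 13.25
tcp_pos: [0.5017, -0.1133, 0.0633]
orientation: [-0.0, -0.139, 0.99, 0.0]
wrist_force: [0.1, -0.9, 1.1]
finger_gap: 0.0002
grip_force: 0.2
```

```bash
for i in 1; do python3 -m handwheel '[[0.5,0,0.12,0,0],[1,0,0.25,0,0],[1,0,0.25,0,0]]'; python3 -m handwheel '[[0.5,0,0.12,0,0],[1,0,0.25,0,0],[1,0,0.25,0,0]]'; done
```

```text
clock: 13.55
tcp_pos: [0.5008, -0.1136, 0.063]
orientation: [-0.0, -0.139, 0.99, 0.0]
wrist_force: [0.6, -0.3, -0.2]
finger_gap: -0.0002
grip_force: 0.2
clock: 13.85
tcp_pos: [0.4999, -0.1139, 0.0628]
orientation: [0.0, -0.139, 0.99, 0.0]
wrist_force: [0.4, -0.6, -0.3]
finger_gap: -0.0002
grip_force: 0.2
```

```bash
python3 -m handwheel '[[0.5,0,0.12,0,0],[0.5,0,0.12,0,0],[0.5,0,0.12,0,0]]'
```

```text
clock: 14.15
tcp_pos: [0.4994, -0.114, 0.0627]
orientation: [-0.0, -0.139, 0.99, 0.0]
wrist_force: [0.7, -0.1, -0.2]
finger_gap: 0.0002
grip_force: 0.2
```

```bash
python3 -m handwheel '[[0.5,0,0.12,0,0],[0.5,0,0.12,0,0],[0.5,0,0.12,0,0]]'
```

```text
clock: 14.45
tcp_pos: [0.4989, -0.1141, 0.0625]
orientation: [-0.0, -0.139, 0.99, 0.0]
wrist_force: [0.3, 0.5, 1.4]
finger_gap: 0.0001
grip_force: 0.2
```

```bash
python3 -m handwheel '[[0.5,0,0.12,0,0],[0.5,0,0.12,0,0],[0.5,0,0.12,0,0]]';python3 -m handwheel '[[0.5,0,0.12,0,0],[0.5,0,0.12,0,0],[0.5,0,0.12,0,0]]'
```

```text
clock: 14.75
tcp_pos: [0.4985, -0.1143, 0.0624]
orientation: [-0.0, -0.139, 0.99, 0.0]
wrist_force: [0.6, 0.5, 1.0]
finger_gap: -0.0002
grip_force: 0.2
clock: 15.05
tcp_pos: [0.4981, -0.1144, 0.0624]
orientation: [0.0, -0.139, 0.99, 0.0]
wrist_force: [0.5, -0.2, 1.0]
finger_gap: -0.0001
grip_force: 0.4
```

```bash
python3 -m handwheel '[[0.5,0,0.12,0,0],[0.5,0,0.12,0,0],[0.5,0,0.12,0,0]]'
```

```text
clock: 15.35
tcp_pos: [0.4979, -0.1145, 0.0623]
orientation: [0.0, -0.139, 0.99, 0.0]
wrist_force: [2.7, 1.0, 0.3]
finger_gap: 0.0001
grip_force: 1.2
```

Contact is beginning, with about 2.8 N along the slope.

```bash
python3 -m handwheel '[[0.4,0,0.1,0,0],[0.4,0,0.1,0,0]]'
```

```text
clock: 15.55
tcp_pos: [0.4977, -0.1147, 0.0623]
orientation: [0.001, -0.139, 0.99, -0.0]
wrist_force: [3.4, 0.8, 0.2]
finger_gap: -0.0001
grip_force: 1.7
```

```bash
python3 -m handwheel '[[0.5,0,0.12,0,0],[0.5,0,0.12,0,0]]'
```

```text
clock: 15.75
tcp_pos: [0.4974, -0.1149, 0.0623]
orientation: [0.001, -0.139, 0.99, -0.0]
wrist_force: [5.3, 1.2, 0.5]
finger_gap: -0.0
grip_force: 2.5
```

```bash
python3 -m handwheel '[[0.6,0,0.15,0,0],[0.6,0,0.15,0,0],[0.6,0,0.15,0,0]]'
```

```text
clock: 16.05
tcp_pos: [0.4972, -0.1151, 0.0623]
orientation: [0.001, -0.139, 0.99, -0.0]
wrist_force: [5.4, 1.4, 0.6]
finger_gap: -0.0003
grip_force: 2.9
```

```bash
python3 -m handwheel '[[0.6,0,0.15,0,0],[0.6,0,0.15,0,0],[0.6,0,0.15,0,0]]'
```

```text
clock: 16.35
tcp_pos: [0.4971, -0.1153, 0.0623]
orientation: [0.002, -0.139, 0.99, -0.0]
wrist_force: [7.7, 1.9, 1.0]
finger_gap: 0.0001
grip_force: 3.3
```

That is about 7.9 N, so I hold here.

```bash
python3 -m handwheel '[[0,0,0,0,0],[0,0,0,0,0],[0,0,0,0,0],[0,0,0,0,0]]'; python3 -m handwheel '[[0,0,0,0,0],[0,0,0,0,0],[0,0,0,0,0],[0,0,0,0,0]]'
```

```text
clock: 16.75
tcp_pos: [0.4971, -0.1152, 0.0622]
orientation: [0.002, -0.139, 0.99, -0.0]
wrist_force: [6.6, 2.4, 0.8]
finger_gap: 0.0002
grip_force: 3.3
clock: 17.15
tcp_pos: [0.4971, -0.1152, 0.0623]
orientation: [0.002, -0.139, 0.99, -0.0]
wrist_force: [7.0, 1.9, 1.0]
finger_gap: -0.0002
grip_force: 3.3
```

```bash
python3 -m handwheel '[[-1,0,-0.3,0,0],[-3,0,-1,0,0],[-7,0,-3,0,0],[-14,0,-8,0,0],[-20,0,-30,0,0],[-20,0,-60,0,0],[-20,0,-80,0,0],[-20,0,-80,0,0]]'
python3 - <<'E'
from h import *
from scipy.optimize import least_squares
c=cam("wrist"); cv2.imwrite("pics/w5.png",c["color"]); s,p,T=tool(); print(p,s["wrist_force"])
hsv=cv2.cvtColor(c["color"],cv2.COLOR_BGR2HSV)
for nm,lo,hi in (("yel",(20,120,50),(35,255,255)),("red",(0,150,60),(6,255,255))):
    l,st,ce=cv2.connectedComponentsWithStats(cv2.inRange(hsv,lo,hi))[1:]
    i=1+st[1:,4].argmax(); v,u=np.where(l==i); L=(pts(c,np.c_[u,v])-p)@T*1000; print(nm,ce[i],np.median(L,0).round(1),np.percentile(L,[2,98],axis=0).round(1).tolist())
    if nm=="yel": print(least_squares(lambda w:L[:,2]-w[0]*L[:,0]-w[1]*L[:,1]-w[2],[.25,0,60],loss='cauchy',f_scale=.5).x)
E
```

```text
clock: 17.95
tcp_pos: [0.5166, -0.1102, 0.1447]
orientation: [0.002, -0.139, 0.99, -0.001]
wrist_force: [-0.2, -0.2, 0.0]
finger_gap: -0.0002
grip_force: 0.0
[ 0.51565708 -0.10990869  0.14293518] [ 0.62918184 -0.39713961 -0.8089658 ]
yel [324.41423611 158.39027778] [59.4  1.4 65.1] [[43.5, -14.6, 61.0], [74.8, 17.5, 69.3]]
[ 2.44987712e-01 -2.18636090e-03  5.06361494e+01]
red [320.18223235 112.59453303] [85.8 -2.8 74.7] [[78.8, -21.5, 73.1], [88.7, 25.9, 89.8]]
```

View pics/w5.png

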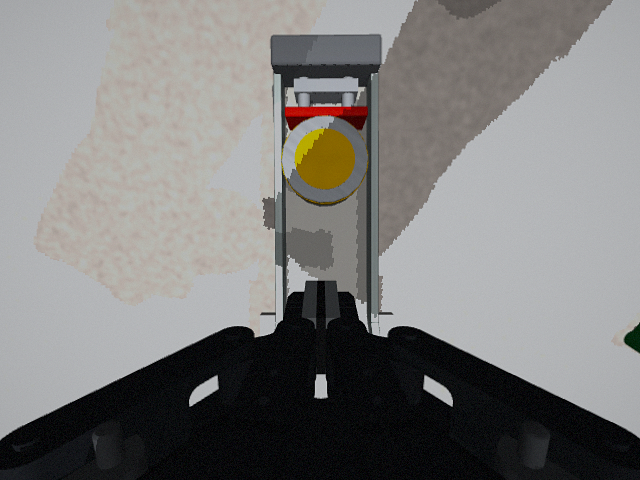

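The tin at (324,158) lies flat (slope 0.245, no side tilt) against the red stop at (320,112), and the gripper is clear.

```bash
python3 -m handwheel '[[0,0,-40,0,0],[0,0,-60,0,0],[0,0,-60,0,0]]'; python3 -c "
from workcell import workorder; print(workorder.hand_in())"
```

```text
clock: 18.3
tcp_pos: [0.5158, -0.11, 0.2034]
orientation: [0.001, -0.139, 0.99, -0.001]
wrist_force: [-0.2, -0.1, 1.4]
finger_gap: -0.0001
grip_force: 0.0
the job is handed in; nothing more can be done
None
```

The tin was laid in the chute, released, pushed down and pressed against the stop at about 7–8 N for 0.8 s; it was left lying flat there and the job was handed in at about 18 s, with no verdict returned.

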